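# Change over the reagent racks of an analyser

### The job

Change over the reagent racks in the analyser's bay. With closed fingers, gently push the refilled rack that is standing out fully home in its lane; and hook a fingertip behind the front lip of the rack that has an empty vial place and gently draw it out along its lane, all the way to the front stop. Do not grip or lift anything, keep the vials standing in their places, and leave the other two racks home and the things on the bench where they are.

Things in the scene. Friction and masses are not known exactly. Their poses are not given: they have to be found in the camera images.
- analyser: Bench analyser with its reagent bay. Origin on the bench under the bay's centre; x points from the bay's front to the cabinet (270 mm high and more, begins at x = 180 mm): racks are drawn out along -x, pushed home along +x; z up. Four parallel lanes along x at y = 84, 28, -28, -84 mm, running surface 30 mm above the bench, one rack in each. Rack origin x = +55 mm fully home, -55 mm fully out.
- lane_gap: The aluminium lane that rack_gap runs in: a channel along its own x (rear = +x, front = -x) with guide ribs 12 mm high above the running surface, 1.5 mm of play each side. Origin: centre of its underside; the running surface is 6 mm higher. A rigid stop at each end, 10 mm (front) and 16 mm (rear) high, gives 110 mm of travel: rack origin at x = -55 mm (out) to +55 mm (home).
- lane_refilled: The lane that rack_refilled runs in; the same as lane_gap. All four lanes are equal.
- rack_gap: Pale blue-grey plastic rack in any of the lanes, home at the start: 210 x 46 mm, floor 6 mm thick. Origin: centre of its underside; x to its rear, z up. From the front: lip, 56 mm of bare floor, then a block 34 mm high (x = -43 to 105 mm) with four vial places at x = -23, 13, 49, 85 mm; three vials, second place from the front empty. With vials 0.25 to 0.45 kg; plain friction of a few N, no catch.
- lip_gap (a point): Middle of the top edge of rack_gap's front lip: an upright plate 42 mm wide, 6 mm thick (rack x = -105 to -99 mm), rising 38 mm above the rack floor, its top 44 mm above the rack's underside. The fingertip goes down onto the bare floor side behind it (56 mm free along x, open to both sides).
- rack_refilled: A rack of the same make and size as rack_gap, with four vials, in any lane: the only rack standing out at the start (origin at x = -54 to -30 mm of its lane). Origin and axes as rack_gap. With vials 0.3 to 0.5 kg; plain friction of a few N, no catch.
- lip_refilled (a point): Middle of the top edge of rack_refilled's front lip (same shape as lip_gap); its front face, 3 mm before this point, is the place to push.
- rack_other1: A rack of the same make and size, full, home at the start; it stays home.
- rack_other2: A rack of the same make and size, full, home at the start; it stays home.
- vial_gap0: Amber glass vial with grey stopper, 28 mm across, 54 mm high, standing loose in place 1 from the front of rack_gap, its top 60 mm above the rack's underside. Origin: centre of its underside, z up.
- vial_gap2: Amber glass vial with grey stopper, 28 mm across, 54 mm high, standing loose in place 3 from the front of rack_gap, its top 60 mm above the rack's underside. Origin: centre of its underside, z up.
- vial_gap3: Amber glass vial with grey stopper, 28 mm across, 54 mm high, standing loose in place 4 from the front of rack_gap, its top 60 mm above the rack's underside. Origin: centre of its underside, z up.
- vial_refilled0: Amber glass vial with grey stopper, 28 mm across, 54 mm high, standing loose in place 1 from the front of rack_refilled, its top 60 mm above the rack's underside. Origin: centre of its underside, z up.
- vial_refilled1: Amber glass vial with grey stopper, 28 mm across, 54 mm high, standing loose in place 2 from the front of rack_refilled, its top 60 mm above the rack's underside. Origin: centre of its underside, z up.
- vial_refilled2: Amber glass vial with grey stopper, 28 mm across, 54 mm high, standing loose in place 3 from the front of rack_refilled, its top 60 mm above the rack's underside. Origin: centre of its underside, z up.
- vial_refilled3: Amber glass vial with grey stopper, 28 mm across, 54 mm high, standing loose in place 4 from the front of rack_refilled, its top 60 mm above the rack's underside. Origin: centre of its underside, z up.
- spare_vial: The same kind of vial (28 mm across, 54 mm high) standing on the bench in front of the bay; bystander. Origin: centre of its underside.
- tube_rack: White rack of sample tubes, 190 x 60 mm, 96 mm high over the caps, loose on the bench; bystander. Origin: centre of its underside.
- beaker: Glass beaker, 68 mm across, 85 mm high, on the bench; bystander. Origin: centre of its underside.
There are look-alikes about, which are no part of the job. What is shaped like the vial_gap0 but blue, green or red is not meant.

How it is judged (in metres and radians):
At the end, for the whole second after the job is handed in: rack_gap is within 7 mm of the front stop (its origin at x < -48 mm in the analyser's frame) and rack_refilled within 6 mm of the rear stop (x > 49 mm), both at rest and lying in their lanes; the other two racks are still home (x > 45 mm); all seven loose vials stand upright in their places (x of rack_gap in the frame of analyser below -0.048 m and z of each of rack_gap, rack_refilled in the frame of analyser below 0.033 m and x of rack_refilled in the frame of analyser above 0.049 m and x of each of rack_other1, rack_other2 in the frame of analyser above 0.045 m and linear speed of each of rack_gap, rack_refilled below 0.01 m/s and angle between each of vial_gap0, vial_gap2, vial_gap3, vial_refilled0, vial_refilled1, vial_refilled2, vial_refilled3's own z axis and vertical below 0.2 rad and z of each of vial_gap0, vial_gap2, vial_gap3 in the frame of rack_gap below 0.012 m and z of each of vial_refilled0, vial_refilled1, vial_refilled2, vial_refilled3 in the frame of rack_refilled below 0.012 m); the robot touches nothing.
It fails at once if a rack is lifted more than 10 mm off its lane, or tipped more than about 9 degrees (z of any of rack_gap, rack_refilled, rack_other1, rack_other2 in the frame of analyser above 0.04 m or angle between any of rack_gap, rack_refilled, rack_other1, rack_other2's own z axis and vertical above 0.15 rad).
It fails at once if a vial is taken up or thrown out of its place (z of any of vial_gap0, vial_gap2, vial_gap3 in the frame of rack_gap above 0.018 m or z of any of vial_refilled0, vial_refilled1, vial_refilled2, vial_refilled3 in the frame of rack_refilled above 0.018 m).
It fails at once if a rack is gripped hard or rammed (more than 40 N from the fingers) (contact force between the fingers and rack_gap above 40 N or contact force between the fingers and rack_refilled above 40 N or contact force between the fingers and rack_other1 above 40 N or contact force between the fingers and rack_other2 above 40 N).
It fails at once if one of the other two racks is moved more than 8 mm (distance of any of rack_other1, rack_other2 from where it was at the start of the episode above 0.008 m).
It fails at once if the spare vial, tube rack or beaker is moved more than 20 mm (distance of any of spare_vial, tube_rack, beaker from where it was at the start of the episode above 0.02 m).
It also fails if it takes over 54 s, if anything falls off the work surface, if the arm or the gripper's body presses on something with over 40 N, if the wrist force passes 120 N, or if a joint passes its speed limit or range.

### The arm

A 7-joint arm with a two-finger parallel gripper is mounted at the origin on the work surface. World frame = base frame: x ahead of the robot, y to its left, z up, the work surface at z = 0. Lengths are in mm, angles in rad, forces in N, time in s.
With the tool pointing down it reaches from about 400 to 875 mm from the base axis. Payload 6.5 kg.
Tool frame: the origin (TCP) lies at the very end of the fingers, on their centre line; the grasp point (between the pads) lies 19 mm behind it; z points along the fingers, y is the direction in which the jaws open and shut (so a half turn about z gives the same grasp; the last joint's range is limited). The gripper opens to 85 mm and grips with 20 to 120 N. Pads are 22 mm wide; open, the fingers measure 114 mm over their backs; the gripper's body (76 mm by 85 mm) begins 54 mm behind the grasp point. The pads swing forward as they close: fully open they stand 13 mm farther back than shut.
Start: joints at [-1.245, 0.536, -0.004, 1.538, 0.003, 1.067, -0.071], TCP at [248.199, 600.739, 231.29] pointing down, gripper open.
Joint ranges: [-2.7, 2.7], [-0.37, 2.16], [-1.27, 1.26], [0.24, 2.4], [-1.31, 4.45], [0.19, 1.91], [-2.76, 2.76]. Speed limits (rad/s): [2.39, 2.39, 3.14, 3.14, 3.14, 3.14, 3.14].

### API

Orientations are given as a unit quaternion [x, y, z, w].
In Python, from rig import arm gives the robot as it stands. The module is installed in compiled form; this text tells all that it offers. Calls block until the motion is done:
- arm.move_ptp(position, orientation): joint-space move of the TCP to a pose.
- arm.movel(position, max_speed=150, frame=None): straight line of the TCP; frame=None keeps the orientation; max_speed is the mean speed in mm/s.
- arm.goto_joints(angles): joint-space move.
- arm.gripper_open() and arm.grasp(f_grip=None): open the fingers fully, or close them until they stop; f_grip is the grip in N (None keeps the last).
- arm.dwell(seconds).
- arm.inverse_kinematics(position, orientation): joint angles nearest the present ones, or None.
- arm.observe(): the state.
- arm.camera(name): name is "scene" or "top" or "wrist"; returns the picture (480x640x3 uint8, blue, green, red); there is no depth.
- arm.get_calibration(name): a dict with "mtx" (3x3 intrinsics, pixels), "extrinsics" (4x4, takes a point from camera to world coordinates). Camera axes: x right, y up, looking along -z (the intrinsics and any distortion apply to the point x, -y, -z); pixel columns grow to the right and rows downward; lengths in mm; the calibration is good to about 2 mm. A picture is of the moment at which its call begins: read the wrist's pose just before it. get_calibration takes no time and is no camera call; for the wrist camera it gives the pose at the moment of the call.
A pose or a line that the arm cannot do raises arm.Unreachable and nothing moves.
- arm.finish_job(): hands the job in, once; it reports no verdict.
Trained networks look in the newest picture that a camera, given by its name, has taken for a name from the list of things; names that differ only in an ending like _2 or _b are one class to them, and where a whole thing is asked for, a point or a joint stands for the part that bears it (a point fixed in the world has none). Each returns a list of dicts, best first, with "score" (0 to 1); they miss things now and then, are a little off and sometimes report something else, mostly with a low value. They report only what shows in the picture. A call takes as long as a camera call. They do not tell look-alikes from the thing itself.
- arm.search_frame(camera, name): "xyz" ([x, y, z] in mm, in the coordinates of the camera as it stood for that picture, good to about 4 mm: the middle of the surface that is visible of it).
- arm.trace(camera, name): "mask" (480x640 bool, what is visible of it).
- arm.place_of(camera, name): "xyz" ([x, y, z] in mm, in the coordinates of the camera as it stood for that picture, good to about 4 mm: a listed point, or the origin of a listed thing).
The state is a dict: "t": time; "q": joint angles; "qd": joint speeds; "joint_efforts": joint torques, N m; "tool_pos": TCP position; "ee_rot": TCP orientation; "contact_force": force on the tool from outside, world axes, zero at the start; "ft_torque": the same for the moment, N m; "width": opening from 0.0 (shut) to 1.0 (fully open).
Only numpy, scipy, OpenCV 4.12 (cv2) and the standard library are available. Lean on these libraries where they do the work, as an engineer would, in place of code of your own. Each camera call takes 0.05 s, during which the arm holds its last target. There are 200 camera calls.

## Working session

There is one attempt and no reset: what is moved stays moved. The work goes in short steps, each a Python script; the robot and the scene stay as the last script left them, time stands still between calls to the robot, and variables do not carry over. Pictures are saved under pics/ and viewed, about 8 in all and at most 12, crops included, and the job is handed in when it is done.

```bash
mkdir -p pics; cat > h.py <<'E'
from rig import arm
import numpy as np, cv2
def w(cam,p,E=None):
    E=np.array(arm.get_calibration(cam)["extrinsics"]) if E is None else E
    return (E@np.append(p,1))[:3]
def pix(cam,P):
    c=arm.get_calibration(cam);p=(np.linalg.inv(c["extrinsics"])@np.append(P,1))[:3]
    v=np.array(c["mtx"])@np.array([p[0],-p[1],-p[2]]);return v[:2]/v[2]
E
python3 - <<'E'
from h import *
for c in ["scene","top"]:
    cv2.imwrite(f"pics/{c}0.png",arm.camera(c))
    for n in ["analyser","lane_gap","lane_refilled","rack_gap","rack_refilled","lip_gap","lip_refilled","spare_vial","tube_rack","beaker"]:
        r=arm.place_of(c,n)
        print(c,n,[(round(d["score"],2),w(c,d["xyz"]).round().tolist()) for d in r[:5]])
s=arm.observe();print(s["t"],s["tool_pos"],s["ee_rot"],s["width"])
E
```

```text
scene analyser []
scene lane_gap [(0.78, [588.0, 87.0, 26.0])]
scene lane_refilled [(0.53, [604.0, 134.0, 31.0])]
scene rack_gap [(0.92, [600.0, 137.0, 35.0])]
scene rack_refilled [(0.78, [473.0, 56.0, 30.0])]
scene lip_gap [(0.77, [589.0, 39.0, 75.0])]
scene lip_refilled [(0.63, [466.0, -47.0, 75.0])]
scene spare_vial [(0.68, [543.0, 145.0, 31.0])]
scene tube_rack [(0.81, [548.0, -432.0, 2.0])]
scene beaker [(0.83, [590.0, -302.0, 0.0]), (0.6, [600.0, 135.0, 31.0])]
top analyser []
top lane_gap [(0.71, [591.0, 84.0, 24.0]), (0.16, [548.0, -435.0, -1.0])]
top lane_refilled [(0.82, [485.0, 97.0, 24.0])]
top rack_gap [(0.96, [596.0, 134.0, 30.0])]
top rack_refilled [(0.88, [475.0, 53.0, 31.0]), (0.22, [585.0, -305.0, 3.0])]
top lip_gap [(0.76, [588.0, 36.0, 75.0]), (0.33, [604.0, 223.0, 34.0])]
top lip_refilled [(0.8, [467.0, -54.0, 76.0]), (0.73, [548.0, -439.0, -2.0]), (0.59, [652.0, 134.0, 27.0])]
top spare_vial [(0.5, [517.0, -363.0, -1.0])]
top tube_rack [(0.87, [545.0, -436.0, -3.0]), (0.23, [607.0, 185.0, 37.0])]
top beaker [(0.81, [587.0, -307.0, 2.0])]
1.1 [248.20499717 600.76148927 231.29642402] [1.94623198e-01 9.80878081e-01 2.42467286e-05 1.26938712e-05] 1.000163937853955
```

View pics/top0.png

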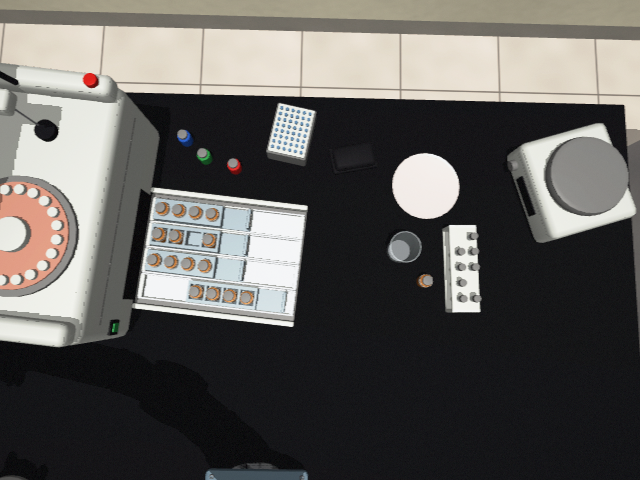

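View pics/scene0.png

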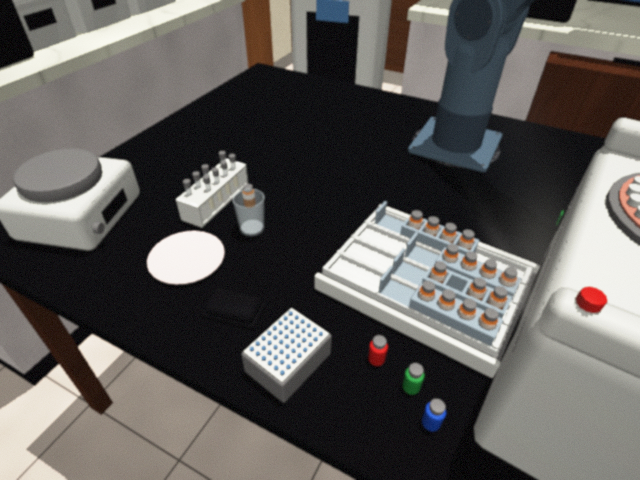

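The top view shows the bay with its four lanes. `rack_gap` is in the second lane from the top: its row is at about v=238 px, with the empty place at (193,238). `rack_refilled` is in the bottom lane, standing out, with its lip near (285,300). The networks agree with this. The scene view confirms the layout. The cabinet lies between the arm's start pose and the bay, so I'll check its corner before I swing over.

```bash
cat >> h.py <<'E'
def ray(cam,uv,z):
    c=arm.get_calibration(cam);E=np.array(c["extrinsics"]);d=np.linalg.inv(c["mtx"])@[uv[0],uv[1],1]
    d=E[:3,:3]@[d[0],-d[1],-d[2]];o=E[:3,3];return o+d*(z-o[2])/d[2]
def quat(th): # tool down, tool y axis at heading th
    from scipy.spatial.transform import Rotation as R
    y=np.array([np.cos(th),np.sin(th),0]);z=np.array([0,0,-1.]);return R.from_matrix(np.c_[np.cross(y,z),y,z]).as_quat()
E
python3 - <<'E'
from h import *
for uv in [(62,346),(130,340),(158,135),(110,320),(134,305)]:
    print(uv,[ray("top",uv,z).round().tolist() for z in (0,270)])
# bay corner/edges at about z=42
for uv in [(307,207),(293,325),(152,190),(134,305)]: print(uv,ray("top",uv,42).round().tolist())
for z in (231,330,430):
  for r,a in ((650,67.5),(500,67.5),(420,60),(420,40),(420,20),(480,-5)):
    a=np.radians(a)
    print(z,r,[arm.inverse_kinematics([r*np.cos(a),r*np.sin(a),z],quat(np.pi/2+t)) is not None for t in (0,np.pi/2,-np.pi/2)])
    
print(arm.get_calibration("wrist")["extrinsics"])
E
```

```text
(62, 346) [[361.0, 437.0, 0.0], [383.0, 318.0, 270.0]]
(130, 340) [[376.0, 289.0, 0.0], [395.0, 203.0, 270.0]]
(158, 135) [[846.0, 255.0, 0.0], [760.0, 177.0, 270.0]]
(110, 320) [[419.0, 336.0, 0.0], [428.0, 239.0, 270.0]]
(134, 305) [[453.0, 285.0, 0.0], [454.0, 200.0, 270.0]]
(307, 207) [676.0, -96.0, 42.0]
(293, 325) [417.0, -71.0, 42.0]
(152, 190) [706.0, 248.0, 42.0]
(134, 305) [453.0, 272.0, 42.0]
231 650 [True, True, True]
231 500 [True, True, True]
231 420 [True, True, True]
231 420 [True, True, True]
231 420 [True, True, True]
231 480 [True, True, True]
330 650 [True, True, True]
330 500 [True, True, True]
330 420 [True, True, True]
330 420 [True, True, True]
330 420 [True, True, True]
330 480 [True, False, True]
430 650 [True, True, True]
430 500 [True, True, True]
430 420 [True, True, True]
430 420 [True, True, True]
430 420 [True, True, True]
430 480 [True, False, True]
[[ 3.81975246e-01 -8.72905266e-01 -3.03531396e-01  1.69941480e+02]
 [ 9.24171004e-01  3.60183341e-01  1.27184576e-01  6.32202653e+02]
 [-1.69313440e-03 -3.29096275e-01  9.44294856e-01  3.74935849e+02]
 [ 0.00000000e+00  0.00000000e+00  0.00000000e+00  1.00000000e+00]]
```

```bash
python3 - <<'E'
from h import *
pol=lambda r,a,z:[r*np.cos(np.radians(a)),r*np.sin(np.radians(a)),z]
th=np.radians(-4.5)
from scipy.spatial.transform import Rotation as R
arm.grasp(20)
arm.move_ptp(pol(420,67.5,430),arm.observe()["ee_rot"])
arm.move_ptp(pol(420,30,430),quat(np.radians(20)))
arm.move_ptp([520,0,260],quat(th))
s=arm.observe();print(s["t"],s["tool_pos"],s["contact_force"],s["width"])
cv2.imwrite("pics/w1.png",arm.camera("wrist"))
for n in ["lip_gap","lip_refilled","rack_gap","rack_refilled","lane_gap","lane_refilled","vial_gap0","vial_refilled0"]:
    print(n,[(round(d["score"],2),w("wrist",d["xyz"]).round(1).tolist()) for d in arm.place_of("wrist",n)[:5]])
E
```

```text
5.275 [520.26848404   1.92886299 260.53064068] [-0.5973721  -0.84783722  0.73907928] -0.0008617295963150984
lip_gap [(0.73, [587.1, 31.5, 76.4]), (0.5, [487.2, 137.2, 38.2]), (0.38, [474.0, 49.8, 27.3]), (0.29, [593.0, 113.3, 34.7])]
lip_refilled [(0.92, [465.8, -55.2, 72.1]), (0.28, [584.2, 31.7, 79.7])]
rack_gap [(0.76, [598.0, 135.8, 35.2]), (0.55, [652.6, 129.9, 34.1])]
rack_refilled [(0.59, [472.5, 45.7, 27.5])]
lane_gap [(0.53, [482.4, 100.4, 37.0]), (0.3, [471.0, 62.1, 35.9])]
lane_refilled []
vial_gap0 [(0.86, [789.1, 139.1, 1.0]), (0.77, [767.2, 67.1, -2.3]), (0.75, [594.4, 111.5, 35.3])]
vial_refilled0 [(0.85, [480.4, 100.1, 37.0]), (0.8, [486.1, 129.5, 37.7]), (0.7, [471.2, 22.2, 35.0]), (0.21, [471.6, 45.7, 28.9])]
```

View pics/w1.png

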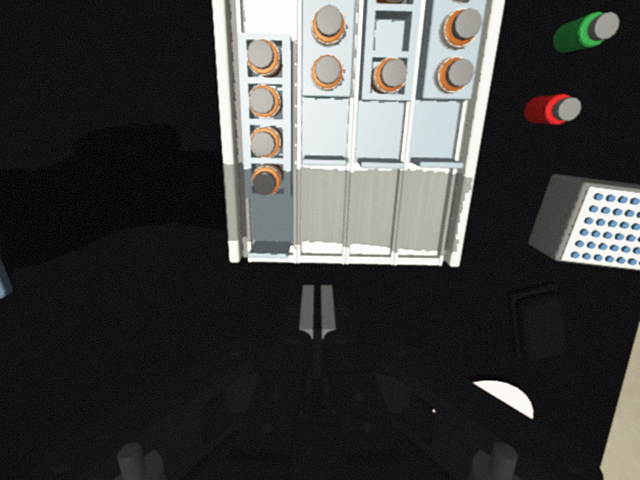

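The wrist view shows the gap rack's lip at about (380,163), with bare floor behind it up to row 100. The refilled rack's lip is at about (270,245), against the front end. I'll fit yaw and positions from these pixels.

```bash
python3 - <<'E'
from h import *
for uv in [(264,51),(265,95),(266,137),(267,175)]: print("vial",ray("wrist",uv,90).round(1))
for uv in [(250,243),(292,243),(358,163),(404,165),(303,161),(463,165)]: print("lip",ray("wrist",uv,74).round(1))
for uv in [(295,160),(298,262),(346,165),(347,262),(403,165),(395,262)]: print("rib",ray("wrist",uv,42).round(1))
E
```

```text
vial [487.2 134.5  90. ]
vial [483.8 101.1  90. ]
vial [480.2  66.7  90. ]
vial [476.8  33.1  90. ]
lip [447.9 -38.   74. ]
lip [491.2 -41.4  74. ]
lip [562.3  35.1  74. ]
lip [606.1  29.8  74. ]
lip [510.2  41.1  74. ]
lip [662.4  25.4  74. ]
rib [500.3  38.6  42. ]
rib [492.2 -77.5  42. ]
rib [553.2  29.3  42. ]
rib [548.7 -82.   42. ]
rib [612.8  24.6  42. ]
rib [604.1 -86.3  42. ]
```

```bash
cat >> h.py <<'E'
th=np.radians(-5.0); d=np.array([-np.sin(th),np.cos(th),0]); n=np.array([np.cos(th),np.sin(th),0])
def creep(start,dirn,dist,fast_to,step_fast,step_slow,vf,vs,fstop):
    """straight creep along dirn until force against motion > fstop (after fast_to mm) or dist"""
    s=0;log=[];f0=arm.observe()["contact_force"]
    while s<dist:
        fast=s<fast_to; s=min(dist,s+(step_fast if fast else step_slow))
        arm.movel(start+dirn*s,max_speed=vf if fast else vs)
        o=arm.observe();f=-(o["contact_force"]-f0)@dirn
        log.append((round(float(s),1),round(float((o["tool_pos"]-start)@dirn),1),round(float(f),1)))
        if f>(fstop if not fast else 20): break
    print(log,"t",round(o["t"],2)); return s
E
python3 - <<'E'
from h import *
L=np.array([468,-49,0]); st=L-d*42; 
arm.move_ptp([st[0],st[1],110],quat(th))
st[2]=51; arm.movel(st,max_speed=80)
o=arm.observe();print(o["t"],o["tool_pos"],o["contact_force"])
creep(st,d,46,0,8,6,40,40,15)
cv2.imwrite("pics/w2.png",arm.camera("wrist"))
o=arm.observe();print(o["t"],o["tool_pos"],o["contact_force"])
E
```

```text
7.3833 [464.61837916 -90.9917708   51.24773478] [-0.3695526  -0.37430989  0.17814301]
[(6.0, 6.6, 0.0), (12.0, 12.4, -0.1), (18.0, 18.4, -0.2), (24.0, 24.4, -0.3), (30.0, 30.4, -0.0), (36.0, 36.6, 0.1), (42.0, 42.6, -1.0), (46.0, 46.5, 0.4)] t 9.73
9.7833 [468.32767291 -44.63269437  50.96475039] [ 0.26553125  0.6955003  -0.25480711]
```

View pics/w2.png

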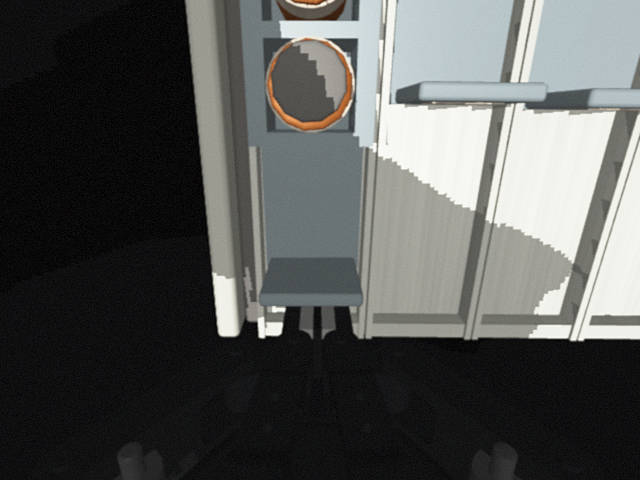

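The finger stands squarely in front of the refilled lip: fingers at (318,320), lip at (310,280). The neighbouring home lip is at (470,92). I'll measure the remaining travel and push on.

```bash
python3 - <<'E'
from h import *
a=ray("wrist",(310,296),74);b=ray("wrist",(470,101),74);tr=float((b-a)@d);print(a,b,"travel",tr)
o=arm.observe(); st=np.array([468.3,-44.8,51])
creep(st,d,tr+15,tr-14,12,2.5,45,25,12)
o=arm.observe();print(o["t"],o["tool_pos"],o["contact_force"])
cv2.imwrite("pics/w3.png",arm.camera("wrist"))
E
```

```text
[466.99317053 -30.0277031   74.        ] [526.37793706  37.9536521   74.        ] travel 72.89838905811733
[(12.0, 12.8, -0.1), (24.0, 24.7, 0.2), (36.0, 36.8, 0.9), (48.0, 48.8, 1.1), (60.0, 60.8, 0.7), (62.5, 62.7, 1.0), (65.0, 65.0, 1.2), (67.5, 67.7, 2.8), (70.0, 70.3, 1.6), (72.5, 72.9, 1.3), (75.0, 75.3, 2.5), (77.5, 77.8, 1.6), (80.0, 80.1, 2.1), (82.5, 80.2, 8.2), (85.0, 80.2, 15.0)] t 14.38
14.375 [475.10535687  35.11986797  51.02209467] [ -1.5538797  -14.23199725   2.23517784]
```

View pics/w3.png

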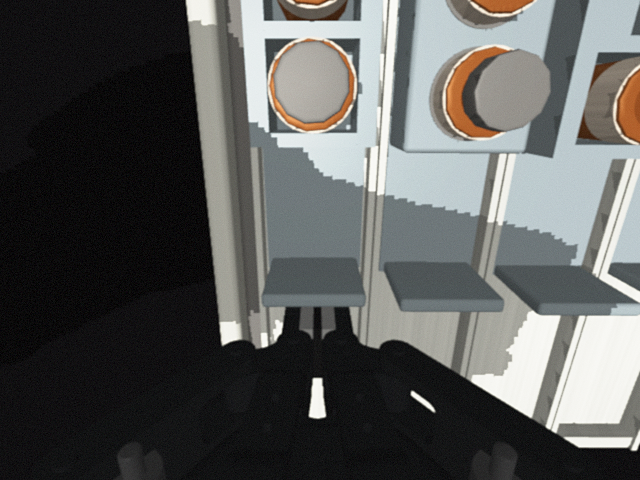

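The rack hit the hard stop at 80.2 mm of travel, with the force rising to 15 N. Its lip (row 297) is level with the neighbouring home lips. Next I'll back off and set up the hook.

```bash
python3 - <<'E'
from h import *
c=np.array([475.1,35.1,51.]); up=np.array([0,0,1.])
print("lips", ray("wrist",(314,296),74), ray("wrist",(443,303),74), ray("wrist",(582,305),74))
arm.movel(c-d*18,max_speed=60)
arm.movel(c-d*18+up*75,max_speed=120)
h=c+n*111+d*43
arm.movel(h+up*75,max_speed=150)
o=arm.observe();print(o["t"],o["tool_pos"],o["contact_force"])
arm.movel(h+up*35,max_speed=80)
cv2.imwrite("pics/w4.png",arm.camera("wrist"))
print("lip_gap",[(round(x["score"],2),w("wrist",x["xyz"]).round(1).tolist()) for x in arm.place_of("wrist","lip_gap")[:3]])
E
```

```text
lips [475.41414915  49.71761754  74.        ] [526.89480922  41.75041661  74.        ] [582.88964898  35.65810874  74.        ]
16.725 [588.50176722  67.6175476  125.59069708] [-0.02133112 -0.09122198  0.43776723]
lip_gap [(0.4, [650.9, 132.3, 32.9])]
```

View pics/w4.png

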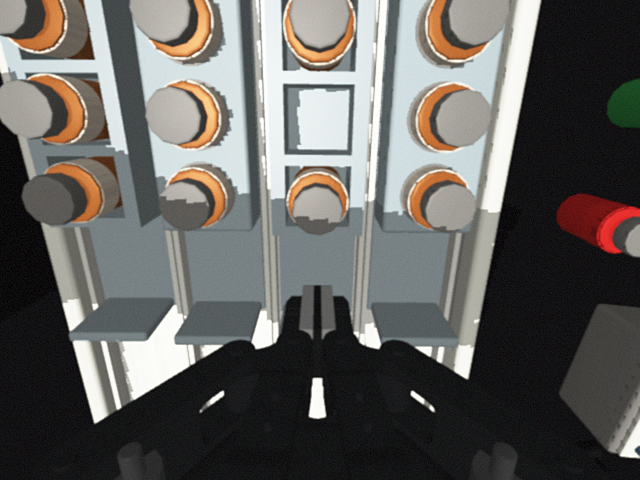

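The fingertips at (318,290) are centred over the gap rack's lane, between the lip (about row 320) and the block edge (row 232). I'll go down and draw the rack out.

```bash
python3 - <<'E'
from h import *
h=np.array([475.1,35.1,51.])+n*111+d*43
arm.movel(h,max_speed=60)
o=arm.observe();print(o["t"],o["tool_pos"],o["contact_force"])
creep(h,-d,16,0,4,4,30,30,15)
creep(h-d*16,-d,120,88,12,2.5,45,25,12)
o=arm.observe();print(o["t"],o["tool_pos"],o["contact_force"])
cv2.imwrite("pics/w5.png",arm.camera("wrist"))
E
```

```text
18.2083 [589.56425252  68.16043339  51.02127144] [-0.64699832 -0.46088068 -0.04702211]
[(4.0, 4.4, 0.4), (8.0, 8.4, 0.6), (12.0, 12.4, 0.2), (16.0, 16.4, 0.2)] t 19.34
[(12.0, 12.7, 0.3), (24.0, 24.8, 0.3), (36.0, 36.8, 0.8), (48.0, 48.8, -0.8), (60.0, 60.8, 0.1), (72.0, 72.8, 0.3), (84.0, 84.8, 1.2), (96.0, 96.8, -0.2), (98.5, 98.7, 0.3), (101.0, 101.1, 1.6), (103.5, 103.7, 2.4), (106.0, 106.4, 1.5), (108.5, 109.0, 0.6), (111.0, 110.1, 4.7), (113.5, 110.2, 10.6), (116.0, 110.4, 14.4)] t 24.68
24.675 [578.49157031 -57.65221857  51.0652483 ] [ 0.27177901 14.13196932  6.16821358]
```

View pics/w5.png

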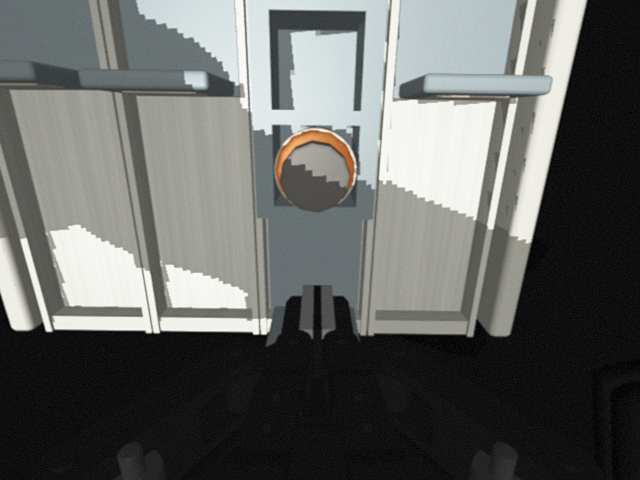

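The gap rack is against its front stop: the force rose to 14 N, the neighbouring lips stayed at row 80, and the lip is at the bay's front edge. I'll release, lift clear and check.

```bash
python3 - <<'E'
from h import *
p=arm.observe()["tool_pos"]
arm.movel(p+d*13,max_speed=40)
q=p+d*13; arm.movel([q[0],q[1],140],max_speed=80)
arm.movel([520,-60,270],max_speed=150)
arm.dwell(0.5)
o=arm.observe();print(o["t"],o["tool_pos"],o["contact_force"])
cv2.imwrite("pics/w6.png",arm.camera("wrist"))
for c,nm in (("top","t6"),):cv2.imwrite(f"pics/{nm}.png",cv2.resize(arm.camera(c)[150:350,100:500],None,fx=2,fy=2))
for k in ["rack_gap","rack_refilled","lip_gap","lip_refilled"]: print(k,[(round(x["score"],2),w("top",x["xyz"]).round().tolist()) for x in arm.place_of("top",k)[:2]])
E
```

```text
28.2083 [519.97852199 -60.05286356 269.89535643] [-0.65664022  0.61104214  0.80993114]
rack_gap []
rack_refilled [(0.75, [486.0, 149.0, 31.0])]
lip_gap []
lip_refilled []
```

View pics/w6.png

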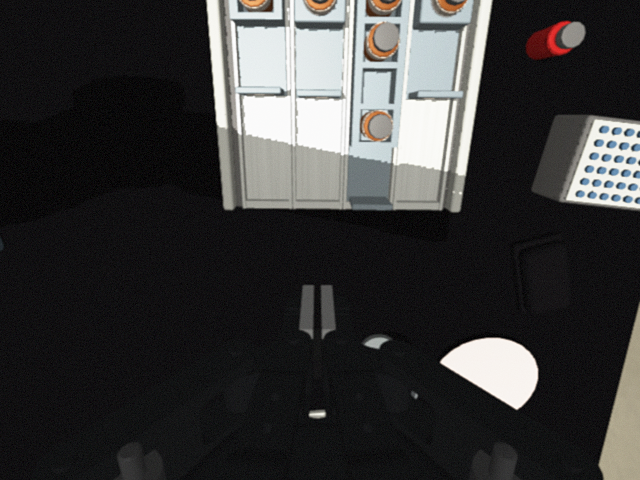

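View pics/t6.png

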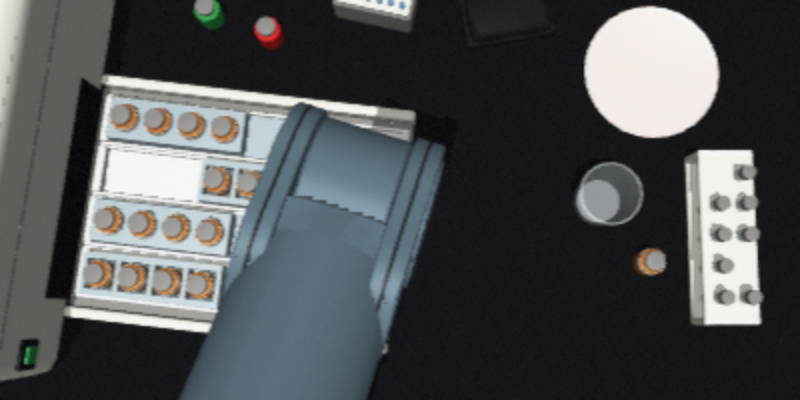

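The gap rack is out, with its lip at (370,203) at the front end. The other three lips are level at home, the vials are standing, and the bystanders haven't moved. The gripper is clear, so I'm handing in.

```bash
python3 -c "
from rig import arm
arm.finish_job()"
```

```text
the job is handed in; nothing more can be done
```

The changeover is done and handed in at about 28 s of the 54 s allowed; `finish_job()` gives no verdict.

- **Refilled rack:** I pushed it with closed fingers until it met the rear stop. The force stayed at 3 N or less on the way and rose to 15 N at the stop. Its lip is now level with the neighbouring home lips.
- **Gap rack:** I hooked it behind the front lip and drew it out until it met the front stop. The finger travelled about 126 mm in all, including the approach to the lip. The force rose to 14 N at the stop.

**Last checks:** After backing off and lifting clear, the last wrist and top pictures show:
- the gap rack at the front end and the other three racks home;
- the vials that were in view standing in their places;
- the spare vial, tube rack and beaker where they were.

**Not confirmed:** In the last top picture the arm hid part of the bay. The networks found only the refilled rack there (about x = 486, y = 149 mm), and the reading fits it being home. The gap rack's final place therefore rests on the force stop and the wrist picture, which does not show its rearmost vial clearly.

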